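# Put the cleaned microscope objectives back in their can bases

## Task

The four cleaned objectives on the mat go back into the storage tray: stand each one, lens up, in the can base of the same colour as its band (red, yellow, blue, white), flat on the floor of the base. They are delicate: set them down, do not drop them or let one tip over. Leave the green objective already in the tray and the eyepiece on the mat where they stand.

Things in the scene. Friction and masses are not known exactly. Their poses are not given: they have to be found in the camera images.
- objective_red: loose objective, red band: dark round barrel, diameter 34 mm, from 6 to 28 mm above its underside; below it a brass thread, diameter 25; above it a red cone and narrow nose with the lens; 36 mm high in all, 70-270 g. Stands lens up on the cleaning mat (2 mm thick), 70 mm or more from its neighbours' centres. Origin: centre of underside; z up; yaw means nothing (round)
- objective_yellow: loose objective, yellow band: dark round barrel, diameter 34 mm, from 6 to 32 mm above its underside; below it a brass thread, diameter 25; above it a yellow cone and narrow nose with the lens; 44 mm high in all, 70-270 g. Stands lens up on the cleaning mat (2 mm thick), 70 mm or more from its neighbours' centres. Origin: centre of underside; z up; yaw means nothing (round)
- objective_blue: loose objective, blue band: dark round barrel, diameter 34 mm, from 6 to 36 mm above its underside; below it a brass thread, diameter 25; above it a blue cone and narrow nose with the lens; 50 mm high in all, 70-270 g. Stands lens up on the cleaning mat (2 mm thick), 70 mm or more from its neighbours' centres. Origin: centre of underside; z up; yaw means nothing (round)
- objective_white: loose objective, white band: dark round barrel, diameter 34 mm, from 6 to 38 mm above its underside; below it a brass thread, diameter 25; above it a white cone and narrow nose with the lens; 53 mm high in all, 70-270 g. Stands lens up on the cleaning mat (2 mm thick), 70 mm or more from its neighbours' centres. Origin: centre of underside; z up; yaw means nothing (round)
- base_red: empty red can base, fixed: round dish, outer diameter 56 mm, 10 mm high, recess diameter 44, its flat dark floor 5 mm above the underside. On the 8 mm thick grey tray: rim 18 mm, floor 13 mm above the table. Tray: two rows of three places 92 mm apart: four empty bases, the green one, a desiccant tin as low as the bases. Origin: centre of underside; z up
- base_yellow: empty yellow can base, fixed: round dish, outer diameter 56 mm, 10 mm high, recess diameter 44, its flat dark floor 5 mm above the underside. On the 8 mm thick grey tray: rim 18 mm, floor 13 mm above the table. Tray: two rows of three places 92 mm apart: four empty bases, the green one, a desiccant tin as low as the bases. Origin: centre of underside; z up
- base_blue: empty blue can base, fixed: round dish, outer diameter 56 mm, 10 mm high, recess diameter 44, its flat dark floor 5 mm above the underside. On the 8 mm thick grey tray: rim 18 mm, floor 13 mm above the table. Tray: two rows of three places 92 mm apart: four empty bases, the green one, a desiccant tin as low as the bases. Origin: centre of underside; z up
- base_white: empty white can base, fixed: round dish, outer diameter 56 mm, 10 mm high, recess diameter 44, its flat dark floor 5 mm above the underside. On the 8 mm thick grey tray: rim 18 mm, floor 13 mm above the table. Tray: two rows of three places 92 mm apart: four empty bases, the green one, a desiccant tin as low as the bases. Origin: centre of underside; z up
- objective_green: objective with a green colour band, 34 mm in diameter and 47 mm high, already standing in its green base in the same tray, loose: leave it there. Origin: centre of its underside; z up
- eyepiece: black and silver microscope eyepiece, 36 mm in diameter, 46 mm high, standing loose on the cleaning mat among the objectives (a tissue booklet 5 mm thick also lies there): leave it there. Origin: centre of its underside; z up

How it is judged:
At the end, for the whole second after the job is handed in: Each of the four objectives stands upright (0.1 rad), at rest, on the floor of the base of its own colour: within 10.5 mm of its centre, underside within 3 mm of the floor height. The green objective and the eyepiece stand upright within 15 mm of their starts (horizontal distance between objective_red and base_red below 0.0105 m and z of objective_red in the frame of base_red between 0.002 and 0.008 m and angle between each of objective_red, objective_yellow, objective_blue, objective_white, objective_green, eyepiece's own z axis and vertical below 0.1 rad and linear speed of each of objective_red, objective_yellow, objective_blue, objective_white below 0.02 m/s and horizontal distance between objective_yellow and base_yellow below 0.0105 m and z of objective_yellow in the frame of base_yellow between 0.002 and 0.008 m and horizontal distance between objective_blue and base_blue below 0.0105 m and z of objective_blue in the frame of base_blue between 0.002 and 0.008 m and horizontal distance between objective_white and base_white below 0.0105 m and z of objective_white in the frame of base_white between 0.002 and 0.008 m and distance of each of objective_green, eyepiece from where it was at the start of the episode below 0.015 m); the robot touches nothing.
It fails at once if an objective is tipped over (leans more than 0.7 rad) (angle between any of objective_red, objective_yellow, objective_blue, objective_white, objective_green's own z axis and vertical above 0.7 rad).
It fails at once if an objective is dropped (falls freely at over 0.55 m/s, about 15 mm, with no finger on it) ((linear speed of objective_red above 0.55 m/s and contact force between the fingers and objective_red below 0.001 N) or (linear speed of objective_yellow above 0.55 m/s and contact force between the fingers and objective_yellow below 0.001 N) or (linear speed of objective_blue above 0.55 m/s and contact force between the fingers and objective_blue below 0.001 N) or (linear speed of objective_white above 0.55 m/s and contact force between the fingers and objective_white below 0.001 N)).
It fails at once if the green objective or the eyepiece is pushed away more than 25 mm or knocked over (distance of any of objective_green, eyepiece from where it was at the start of the episode above 0.025 m or angle between eyepiece's own z axis and vertical above 0.7 rad).
It also fails if it takes over 125 s, if anything falls off the work surface, if the arm or the gripper's body presses on something with over 40 N, if the wrist force passes 120 N, or if a joint passes its speed limit or range.

## Robot

A 6-joint arm with a two-finger parallel gripper is mounted at the origin on the work surface. World frame = base frame: x ahead of the robot, y to its left, z up, the work surface at z = 0. Lengths are in m, angles in rad, forces in N, time in s.
With the tool pointing down it reaches from about 0.35 to 0.775 m from the base axis. Payload 7.3 kg.
Tool frame: the origin (TCP) lies at the very end of the fingers, on their centre line; the grasp point (between the pads) lies 19 mm behind it; x points along the fingers, y is the direction in which the jaws open and shut, and the axes are right-handed (so a half turn about x gives the same grasp; the last joint's range is limited). The gripper opens to 92 mm and grips with 3 to 60 N. Pads are 19 mm wide; open, the fingers measure 130 mm over their backs; the gripper's body (75 mm by 190 mm) begins 47 mm behind the grasp point.
Start: joints at [-0.146, 0.342, 1.524, -0, 1.275, -0.146], TCP at [0.525, 0, 0.227] pointing down, gripper open.
Joint ranges: [-2.53, 2.53], [-0.77, 2.02], [0.04, 2.7], [-1, 4.14], [0.28, 2.66], [-3.11, 3.11]. Speed limits (rad/s): [2.57, 2.57, 3.14, 3.14, 3.14, 3.14].

## Interface

Orientations are given as [roll, pitch, yaw] about the fixed x, y, z axes, in that order (R = Rz(yaw) Ry(pitch) Rx(roll)).
In Python, from cell import robot gives the robot as it stands.
- The arm moves only by the tool play_rows, never from a script. Its argument "moves" is a list that holds one entry, the list of rows, each a list of 5 numbers: the shift along the tool's x, y, z in m, then the turn about the tool's x in degrees, then the opening, from -1 (shut) to 1 (fully open), so that 0 is half open. A call has exactly 10 rows; each row shifts and turns the pose as measured when the row begins, along the tool's axes as they then stand; what a row does not reach is not made up. A row lasts 1/10 s, in which the tool goes at most 50 mm and 8.59 degrees, less where a joint would pass 70% of its speed; a pose out of reach is approached as far as the arm can. A call with a gripper value outside its range is refused whole. The fingers move at their own pace and stop on an object; "grip_force" is the grip in N (left out, the last holds). Time passes only in rows, so rows that do not move let the fingers close, or fill a call up. It gives the time, the measured TCP pose, the force and the opening at its end, in the units of the state.
- robot.observe(): the state, without advancing time (a new reading comes with each control period).
- robot.read_camera(name): name is "scene" or "side" or "wrist"; returns the picture (400x640x3 uint8, red, green, blue); there is no depth.
- robot.get_calibration(name): a dict with "mtx" (3x3 intrinsics, pixels), "view" (4x4, takes a point from world to camera coordinates). Camera axes: x right, y up, looking along -z (the intrinsics and any distortion apply to the point x, -y, -z); pixel columns grow to the right and rows downward; lengths in m; the calibration is good to about 2 mm. A picture is of the moment at which its call begins: read the wrist's pose just before it. get_calibration takes no time and is no camera call; for the wrist camera it gives the pose at the moment of the call.
- robot.hand_in(): hands the job in, once; it reports no verdict.
Trained networks look in the newest picture that a camera, given by its name, has taken for a name from the list of things; names that differ only in an ending like _2 or _b are one class to them, and where a whole thing is asked for, a point or a joint stands for the part that bears it (a point fixed in the world has none). Each returns a list of dicts, best first, with "score" (0 to 1); they miss things now and then, are a little off and sometimes report something else, mostly with a low value. They report only what shows in the picture. A call takes as long as a camera call.
- robot.spot_in(camera, label): "point" ([column, row] in pixels, amid what is visible of it).
The state is a dict: "time": time; "qpos": joint angles; "qvel": joint speeds; "joint_efforts": joint torques, N m; "tool_pos": TCP position; "tool_rot": TCP orientation; "contact_force": force on the tool from outside, world axes, zero at the start; "torque": the same for the moment, N m; "opening": finger opening in m.
Only numpy, scipy, OpenCV 4.12 (cv2) and the standard library are available. Lean on these libraries where they do the work, as an engineer would, in place of code of your own. Each camera call takes 0.05 s, during which the arm holds its last target.

## Working session

There is one attempt and no reset: what is moved stays moved. The work goes in short steps, Python scripts to look and compute and a tool call to move; the robot and the scene stay as the last step left them, time stands still between calls to the robot, and variables do not carry over. Pictures are saved under pics/ and viewed, and the job is handed in when it is done.

Besides the shell and the picture viewer there is one more tool, called after "Emit:" as name(argument=value, ...) on one line, values as JSON. play_rows: Moves the arm, as the interface text tells. Its arguments: {"type":"object","properties":{"moves":{"type":"array"},"grip_force":{"type":"number"}},"required":["moves"]}

```bash
mkdir -p pics; ls
python3 - <<'E'
from cell import robot
import cv2
s=robot.observe(); print({k:s[k] for k in ("time","tool_pos","tool_rot","opening","contact_force")})
for n in ("scene","side","wrist"):
    im=robot.read_camera(n); cv2.imwrite(f"pics/{n}0.png",im[:,:,::-1])
    c=robot.get_calibration(n); print(n,c)
E
```

```text
pics
{'time': 0.0, 'tool_pos': array([5.24604850e-01, 8.05036466e-05, 2.26061303e-01]), 'tool_rot': array([-1.71439899,  1.56933663,  2.9980042 ]), 'opening': 0.09144902371521169, 'contact_force': array([-0.14618022, -0.64396005, -0.88864332])}
scene {'mtx': array([[499.05678005,   0.        , 319.3404892 ],
       [  0.        , 499.05678005, 195.71035563],
       [  0.        ,   0.        ,   1.        ]]), 'view': array([[ 0.10453246,  0.99441411, -0.01461286, -0.05781694],
       [-0.77003888,  0.09022732,  0.63158464,  0.38325129],
       [ 0.62937516, -0.05476863,  0.77516921, -1.33920635],
       [ 0.        ,  0.        ,  0.        ,  1.        ]])}
side {'mtx': array([[509.05847385,   0.        , 317.95785042],
       [  0.        , 509.05847385, 206.33326692],
       [  0.        ,   0.        ,   1.        ]]), 'view': array([[ 0.67608908, -0.73680982,  0.00385225, -0.36033361],
       [ 0.46926548,  0.43461215,  0.76870162, -0.29957404],
       [-0.56806114, -0.51790305,  0.63959595, -0.89715633],
       [ 0.        ,  0.        ,  0.        ,  1.        ]])}
wrist {'mtx': array([[301.21439385,   0.        , 316.00261662],
       [  0.        , 301.21439385, 198.99045287],
       [  0.        ,   0.        ,   1.        ]]), 'view': array([[ 9.99999386e-01, -7.71891563e-04, -7.95493775e-04,
        -5.25221766e-01],
       [ 5.26859585e-04,  9.62420983e-01, -2.71561365e-01,
         3.34612758e-02],
       [ 9.75215827e-04,  2.71560779e-01,  9.62420798e-01,
        -3.92364396e-01],
       [ 0.00000000e+00,  0.00000000e+00,  0.00000000e+00,
         1.00000000e+00]])}
```

View pics/scene0.png

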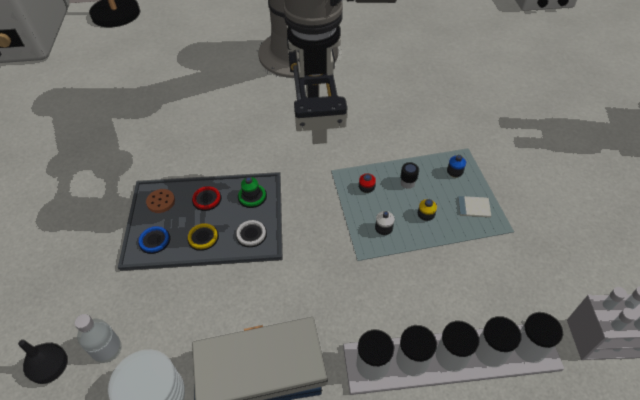

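View pics/side0.png

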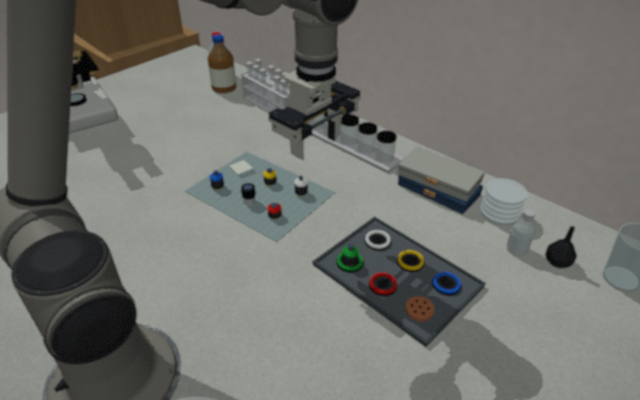

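View pics/wrist0.png

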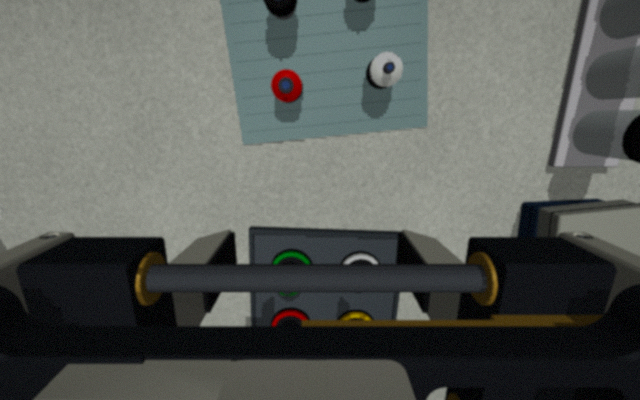

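The scene view shows the mat on +y, with red (367,183), eyepiece (410,173), blue (457,166), white (384,223) and yellow (428,209). The tray is on −y, with bases red (207,198), yellow (203,236), blue (153,239), white (251,233) and green (251,192). Next I'll triangulate with the networks.

```bash
cat > h.py <<'E'
import numpy as np, cv2
from cell import robot
def ray(cam,p,c=None):
    c=c or robot.get_calibration(cam); V=c["view"];K=c["mtx"]
    d=np.array([(p[0]-K[0,2])/K[0,0],-(p[1]-K[1,2])/K[1,1],-1.]); R=V[:3,:3]
    return -R.T@V[:3,3], R.T@d
def atz(cam,p,z,c=None):
    o,d=ray(cam,p,c); return o+d*(z-o[2])/d[2]
def proj(cam,P,c=None):
    c=c or robot.get_calibration(cam); q=c["view"][:3,:3]@np.array(P)+c["view"][:3,3]
    K=c["mtx"]; return np.array([K[0,2]-K[0,0]*q[0]/q[2], K[1,2]+K[1,1]*q[1]/q[2]])
E
python3 - <<'E'
from h import *
H={'red':36,'yellow':44,'blue':50,'white':53,'green':47}
L=[('objective_'+k,.002+h/2000+.003) for k,h in H.items()]+[('eyepiece',.025)]+[('base_'+k,.018) for k in ('red','yellow','blue','white')]
for l,z in L:
  for cam in('scene','side'):
    r=robot.spot_in(cam,l)
    zz=z+(.011 if 'green' in l else 0)
    print(l,cam,[(np.round(x['point'],1).tolist(),round(x['score'],2),np.round(atz(cam,x['point'],zz)[:2],4).tolist()) for x in r[:2]])
R=cv2.Rodrigues
from scipy.spatial.transform import Rotation as T
s=robot.observe();print(s['time'],T.from_euler('xyz',s['tool_rot']).as_matrix().round(3))
E
```

```text
objective_red scene [([367.2, 182.9], 0.62, [0.4949, 0.1044])]
objective_red side [([275.1, 212.6], 0.58, [0.4835, 0.0924]), ([303.6, 186.7], 0.16, [0.6019, 0.1125])]
objective_yellow scene [([431.3, 208.0], 0.69, [0.5761, 0.2163]), ([152.5, 239.0], 0.54, [0.5877, -0.3163])]
objective_yellow side [([268.7, 175.9], 0.76, [0.5701, 0.2063]), ([409.0, 262.8], 0.65, [0.5593, -0.2367])]
objective_blue scene [([456.5, 168.0], 0.91, [0.4824, 0.2921])]
objective_blue side [([217.2, 181.0], 0.8, [0.4639, 0.2828])]
objective_white scene [([384.2, 225.7], 0.74, [0.6104, 0.1169])]
objective_white side [([304.2, 185.8], 0.63, [0.5977, 0.1062])]
objective_green scene [([251.3, 186.1], 0.63, [0.4902, -0.129])]
objective_green side [([348.6, 254.4], 0.79, [0.4819, -0.1346])]
eyepiece scene [([410.8, 173.2], 0.68, [0.4811, 0.1974])]
eyepiece side [([248.4, 191.9], 0.7, [0.4918, 0.1964]), ([273.9, 211.2], 0.41, [0.4836, 0.0964])]
base_red scene [([203.2, 195.3], 0.6, [0.4846, -0.2284])]
base_red side [([383.1, 285.4], 0.92, [0.4785, -0.2302])]
base_yellow scene [([198.6, 238.9], 0.85, [0.5909, -0.2326])]
base_yellow side [([409.2, 259.0], 0.9, [0.5768, -0.2263])]
base_blue scene [([153.2, 239.4], 0.75, [0.5822, -0.318])]
base_blue side [([445.0, 281.6], 0.65, [0.5732, -0.3176])]
base_white scene [([253.6, 238.0], 0.68, [0.6008, -0.1293])]
base_white side [([377.8, 241.3], 0.89, [0.5748, -0.1431]), ([217.9, 180.8], 0.3, [0.4748, 0.2958])]
1.15 [[ 0.  1.  0.]
 [ 0.  0. -1.]
 [-1.  0. -0.]]
```

Emit:
play_rows(moves=[[[0,0,0.05,0,1],[0,0,0.05,0,1],[0,0,0.05,0,1],[0,0,0.05,0,1],[0,0,0.05,0,1],[0,0,0.04,0,1],[0,0,0,0,1],[0,0,0,0,1],[0,0,0,0,1],[0,0,0,0,1]]])

```text
time: 2.15
tool_pos: [0.526, -0.2949, 0.2258]
tool_rot: [2.391, 1.569, 0.826]
contact_force: [-0.1, 0.1, -0.2]
opening: 0.0919
```

Run:
```python
from h import *
import pickle
s=robot.observe(); c=robot.get_calibration('wrist'); im=robot.read_camera('wrist'); print(s['tool_pos'],s['tool_rot'])
cv2.imwrite('pics/tray1.png',im[:,:,::-1]); pickle.dump((c,im),open('tray1.pkl','wb'))
```

```text
[ 0.52603365 -0.29486392  0.22575425] [2.39110429 1.5690086  0.82630995]
```

View pics/tray1.png

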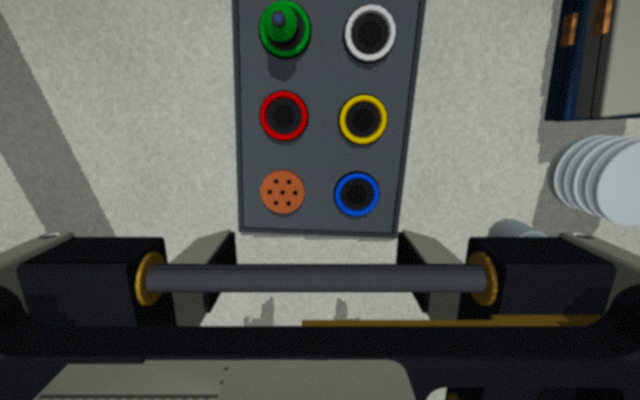

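Emit:
play_rows(moves=[[[0,0,-0.05,0,1],[0,0,-0.05,0,1],[0,0,-0.05,0,1],[0,0,-0.05,0,1],[0,0,-0.05,0,1],[0,0,-0.05,0,1],[0,0,-0.05,0,1],[0,0,-0.05,0,0.3],[0,0,0,0,0.3],[0,0,0,0,0.3]]])

```text
time: 3.2
tool_pos: [0.5193, 0.1122, 0.2283]
tool_rot: [1.774, 1.563, 0.223]
contact_force: [0.3, -1.0, -0.3]
opening: 0.0725
```

Run:
```python
from h import *
import pickle
s=robot.observe(); c=robot.get_calibration('wrist'); im=robot.read_camera('wrist'); print(s['tool_pos'],s['tool_rot'],s['opening'],s['time'])
cv2.imwrite('pics/mat1.png',im[:,:,::-1]); pickle.dump((c,im),open('mat1.pkl','wb'))
```

```text
[0.519344   0.11220277 0.22833494] [1.77356424 1.56291082 0.22319088] 0.0724595934794876 3.2
```

View pics/mat1.png

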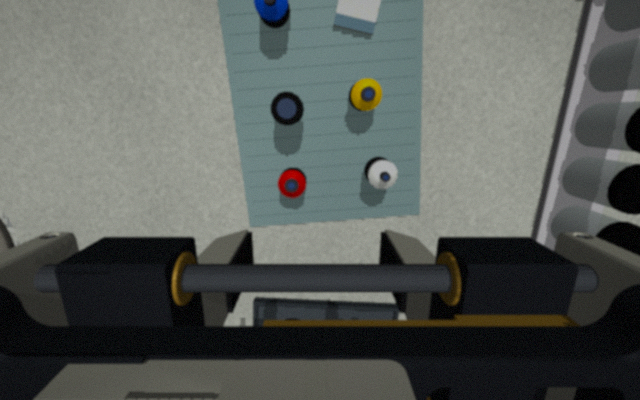

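The wrist tray view shows the bases: white (370,33), red (284,115), yellow (362,119), blue (357,194) and green (285,29). The mat view shows red (292,183), white (381,174), yellow (366,95), blue (272,8) and the eyepiece (287,108). Next I'll fit the positions from all cameras.

```bash
cat > fit.py <<'E'
from h import *
import pickle
def mask(im,col):
    h=cv2.cvtColor(im,cv2.COLOR_RGB2HSV).astype(int);H,S,V=h[...,0],h[...,1],h[...,2]
    if col=='red': return ((H<5)|(H>175))&(S>170)&(V>80)
    if col=='yellow': return (abs(H-25)<6)&(S>150)&(V>90)
    if col=='blue': return (abs(H-110)<8)&(S>170)&(V>90)
    if col=='green': return (abs(H-65)<12)&(S>150)&(V>50)
    return (S<40)&(V>125)
def comp(im,col,p,r=30):
    m=mask(im,col).astype(np.uint8); w=np.zeros_like(m); x,y=int(p[0]),int(p[1]); w[max(0,y-r):y+r,max(0,x-r):x+r]=1
    m*=w; n,l,st,ce=cv2.connectedComponentsWithStats(m); i=1+np.argmax(st[1:,4]); return l==i
def circ(P,r,z,n=48):
    a=np.linspace(0,2*np.pi,n,endpoint=False); return [[P[0]+r*np.cos(t),P[1]+r*np.sin(t),z] for t in a]
def cone_model(cam,c,P,profile):
    pts=[]
    for r,z in profile: pts+= [proj(cam,q,c) for q in circ(P,r,z)]
    return cv2.convexHull(np.array(pts,np.float32))
E
cat > fb.py <<'E'
from fit import *
from scipy.optimize import minimize
tray=pickle.load(open('tray1.pkl','rb'))
init={'red':(.48,-.229),'yellow':(.577,-.23),'blue':(.575,-.318),'white':(.58,-.138)}
S={'scene':(robot.get_calibration('scene'),robot.read_camera('scene')),'side':(robot.get_calibration('side'),robot.read_camera('side')),'wrist':tray}
for k,p in init.items():
  for cam,(c,im) in S.items():
    q=proj(cam,[*p,.018],c); m=comp(im,k,q,35)
    # recess inner edge at rim: hole dia 44 ; use ring area: fit rendered ring
    ys,xs=np.nonzero(m)
    out=cv2.convexHull(np.c_[xs,ys].astype(np.int32)); (ex,ey),ax,an=cv2.fitEllipse(np.vstack(cv2.findContours(m.astype(np.uint8),cv2.RETR_EXTERNAL,cv2.CHAIN_APPROX_NONE)[0]))
    def render(P):
        s=4; M=np.zeros((400*s,640*s),np.uint8)
        def pl(r,z): return np.round(np.array([proj(cam,a,c) for a in circ(P,r,z)])*s+s/2).astype(np.int32)
        cv2.fillPoly(M,[cv2.convexHull(np.vstack([pl(.028,.018),pl(.028,.008)]))],1); cv2.fillPoly(M,[pl(.022,.018)],0)
        return cv2.resize(M.astype(np.float32),(640,400),interpolation=cv2.INTER_AREA)
    f=lambda P: np.abs(render(P)-m)[max(0,int(q[1])-45):int(q[1])+45,max(0,int(q[0])-45):int(q[0])+45].sum()
    P0=atz(cam,(ex,ey),.016,c)[:2]
    r=minimize(f,P0,method='Nelder-Mead',options=dict(initial_simplex=[P0,P0+[.004,0],P0+[0,.004]],xatol=1e-4,fatol=.05))
    print(k,cam,m.sum(),np.round(P0,4),np.round(r.x,4),round(r.fun,1))
E
python3 fb.py
```

```text
red scene 178 [ 0.4881 -0.2236] [ 0.4886 -0.2237] 136.8
red side 198 [ 0.4849 -0.225 ] [ 0.4848 -0.2245] 131.3
red wrist 840 [ 0.4878 -0.2223] [ 0.4879 -0.2227] 163.8
yellow scene 290 [ 0.5818 -0.2267] [ 0.5809 -0.2273] 145.7
yellow side 246 [ 0.5788 -0.2281] [ 0.5812 -0.2268] 130.0
yellow wrist 853 [ 0.5824 -0.2259] [ 0.5822 -0.2265] 175.4
blue scene 270 [ 0.5789 -0.3186] [ 0.5785 -0.3191] 156.1
blue side 242 [ 0.5753 -0.32  ] [ 0.5769 -0.3188] 156.6
blue wrist 711 [ 0.5788 -0.3184] [ 0.5785 -0.3188] 179.7
white scene 85 [ 0.5898 -0.1346] [ 0.5804 -0.1362] 213.9
white side 1641 [ 0.6332 -0.0943] [ 0.6213 -0.0443] 1456.0
white wrist 814 [ 0.5859 -0.1332] [ 0.5856 -0.134 ] 215.4
```

```bash
cat > fo.py <<'E'
from fit import *
mat=pickle.load(open('mat1.pkl','rb'))
init={'red':(.49,.098,.028,.036),'yellow':(.573,.211,.032,.044),'blue':(.473,.287,.036,.050),'white':(.603,.112,.038,.053)}
S={'scene':(robot.get_calibration('scene'),robot.read_camera('scene')),'side':(robot.get_calibration('side'),robot.read_camera('side')),'wrist':mat}
from scipy.optimize import minimize
for k,(x,y,b,h) in init.items():
  for cam,(c,im) in S.items():
    q=proj(cam,[x,y,b],c); m=comp(im,k,q,22); ys,xs=np.nonzero(m)
    P=atz(cam,(xs.mean(),ys.mean()),.002+b+(h-b)*.35,c)[:2]
    # lens dark-blue nose in wrist
    print(k,cam,m.sum(),(xs.mean().round(1),ys.mean().round(1)),np.round(P,4))
E
python3 fo.py
```

```text
red scene 111 (np.float64(367.0), np.float64(181.8)) [0.5002 0.1024]
red side 67 (np.float64(273.9), np.float64(209.1)) [0.4826 0.0949]
red wrist 447 (np.float64(292.0), np.float64(182.2)) [0.4928 0.1066]
yellow scene 148 (np.float64(427.6), np.float64(207.6)) [0.5827 0.2056]
yellow side 70 (np.float64(269.1), np.float64(174.5)) [0.5648 0.1981]
yellow wrist 606 (np.float64(365.5), np.float64(94.1)) [0.5742 0.2086]
blue scene 121 (np.float64(457.4), np.float64(162.9)) [0.48  0.292]
blue side 68 (np.float64(216.0), np.float64(176.9)) [0.463 0.284]
blue wrist 439 (np.float64(271.3), np.float64(8.6)) [0.4729 0.288 ]
white scene 135 (np.float64(386.8), np.float64(219.6)) [0.6068 0.1213]
white side 1586 (np.float64(302.4), np.float64(177.9)) [0.6053 0.1195]
white wrist 542 (np.float64(383.4), np.float64(172.5)) [0.5993 0.1227]
```

Run:
```python
from fit import *
c,im=pickle.load(open('mat1.pkl','rb'))
cv2.imwrite('pics/matz.png',cv2.resize(im[0:215,215:425,::-1],None,fx=3.5/1.3,fy=3.5/1.3,interpolation=cv2.INTER_NEAREST))
h=cv2.cvtColor(im,cv2.COLOR_RGB2HSV).astype(int)
for k,p,hh in (('red',(292,183),.036),('yellow',(367,95),.044),('blue',(271,4),.050),('white',(384,176),.053),('eye',(287,108),.046)):
    x,y=p; w=np.zeros(im.shape[:2],bool); w[max(0,y-10):y+11,x-10:x+11]=1
    m=w&(h[...,0]>103)&(h[...,0]<130)&(h[...,1]>60)&(h[...,1]<(185 if k!='blue' else 160))&(h[...,2]<130)
    n,l,st,ce=cv2.connectedComponentsWithStats(m.astype(np.uint8)); i=1+np.argmax(st[1:,4])
    print(k,st[i],ce[i].round(1),atz('wrist',ce[i],.002+hh,c)[:2].round(4))
```

```text
red [287 181   9   9  65] [291.  185.1] [0.4919 0.1042]
yellow [364  89  10  10  78] [368.   93.4] [0.5756 0.2087]
blue [264   0   5   5   8] [266.   2.] [0.469  0.2909]
white [383 174   6   7  32] [385.3 176.8] [0.5996 0.1196]
eye [277  98  21  21 371] [286.4 108. ] [0.4879 0.192 ]
```

View pics/matz.png

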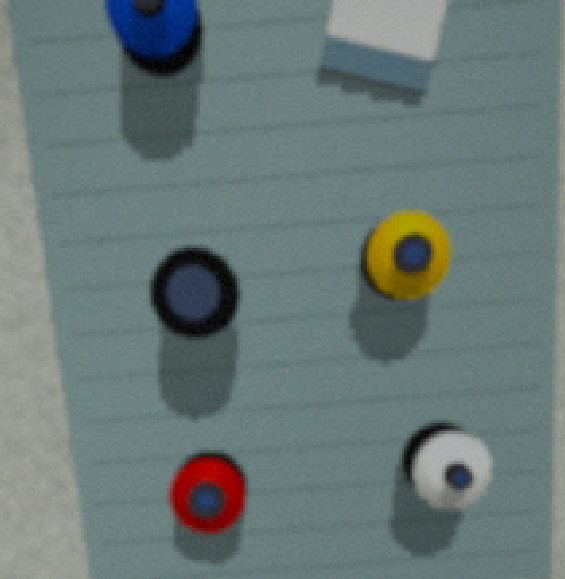

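```bash
cat > d.py <<'E'
import sys
from h import *
from scipy.spatial.transform import Rotation as T
s=robot.observe(); R=T.from_euler('xyz',s['tool_rot']).as_matrix()
t=np.array(list(map(float,sys.argv[1:4])))
print('t',round(s['time'],2),'pos',s['tool_pos'].round(4),'down',R[:,0].round(4),'jaw',R[:,1].round(3),'F',s['contact_force'].round(1),'open',round(s['opening'],4))
print('tool shift',(R.T@(t-s['tool_pos'])).round(4))
E
python3 d.py .492 .104 .06
```

```text
t 3.45 pos [0.5201 0.1093 0.2281] down [ 0.0074  0.0018 -1.    ] jaw [1.    0.015 0.007] F [ 0.4 -0.8  0.3] open 0.06
tool shift [ 0.1679 -0.0294  0.0052]
```

Emit:
play_rows(moves=[[[0.03,-0.01,0.002,0,0.3],[0.04,-0.01,0.002,0,0.3],[0.04,-0.009,0.001,0,0.3],[0.03,0,0,0,0.3],[0.02,0,0,0,0.3],[0.01,0,0,0,0.3],[0,0,0,0,0.3],[0,0,0,0,0.3],[0,0,0,0,0.3],[0,0,0,0,0.3]]])

```text
time: 4.45
tool_pos: [0.4975, 0.0946, 0.0566]
tool_rot: [1.643, 1.552, 0.07]
contact_force: [-0.1, -0.5, 0.3]
opening: 0.0598
```

```bash
python3 d.py .492 .104 .01
python3 - <<'E'
from h import *
for n in ("scene","side","wrist"):
    im=robot.read_camera(n)
    if n=='scene': im=cv2.resize(im[120:260,300:500],None,fx=3,fy=3)
    if n=='side': im=cv2.resize(im[120:260,180:380],None,fx=3,fy=3)
    cv2.imwrite(f"pics/{n}1.png",im[:,:,::-1])
E
```

```text
t 4.45 pos [0.4975 0.0946 0.0566] down [ 0.0183  0.0013 -0.9998] jaw [ 1.    -0.002  0.018] F [-0.1 -0.5  0.3] open 0.0598
tool shift [ 0.0465 -0.0063 -0.0093]
```

View pics/scene1.png

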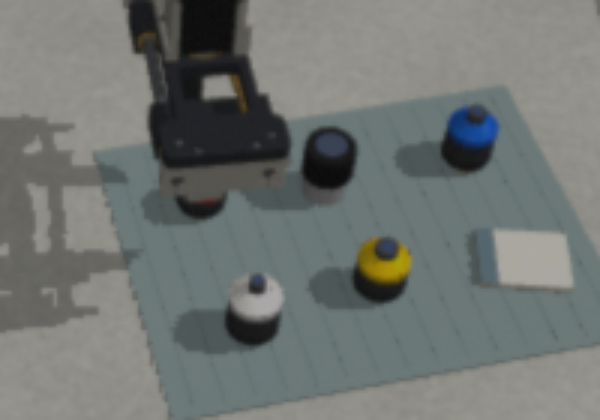

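View pics/side1.png

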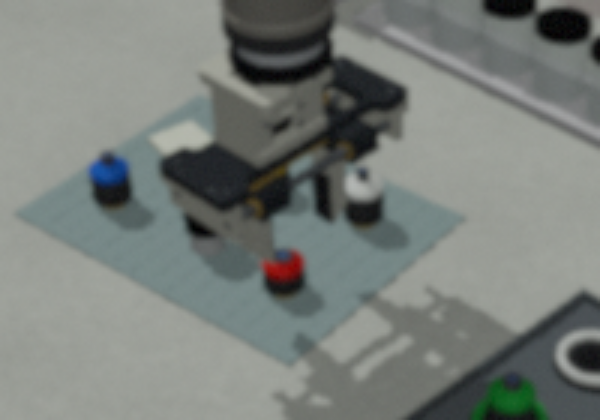

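View pics/wrist1.png

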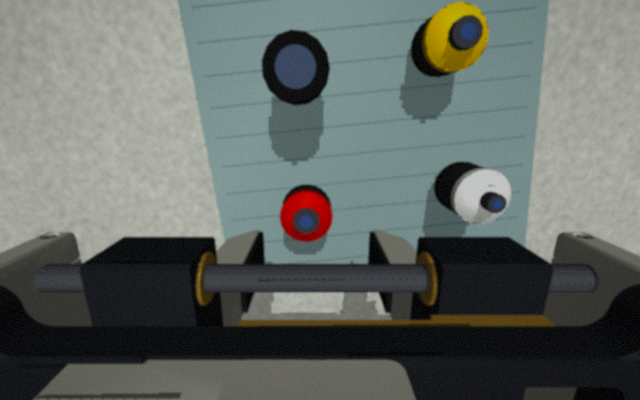

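```bash
cat > lens.py <<'E'
from fit import *
import sys
HH=dict(red=.036,yellow=.044,blue=.05,white=.053)
def lens(k,guess,im=None,c=None,z0=.002,r=14):
    c=c or robot.get_calibration('wrist'); im=robot.read_camera('wrist') if im is None else im
    p=proj('wrist',[*guess,z0+HH[k]],c); x,y=map(int,p.round())
    h=cv2.cvtColor(cv2.GaussianBlur(im,(3,3),0),cv2.COLOR_RGB2HSV).astype(int)
    w=np.zeros(im.shape[:2],bool); w[max(0,y-r):y+r+1,max(0,x-r):x+r+1]=1
    m=w&(h[...,0]>103)&(h[...,0]<130)&(h[...,1]>60)&(h[...,1]<(185 if k!='blue' else 160))&(h[...,2]<130)
    n,l,st,ce=cv2.connectedComponentsWithStats(m.astype(np.uint8)); i=1+np.argmax(st[1:,4])
    return ce[i].round(1),st[i].tolist(),atz('wrist',ce[i],z0+HH[k],c)[:2].round(4)
if __name__=='__main__':
    c=robot.get_calibration('wrist'); im=robot.read_camera('wrist')
    for a in sys.argv[1:]:
        k,x,y=a.split(','); 
        try: print(k,*lens(k,(float(x),float(y)),im,c))
        except Exception as e: print(k,e)
    s=robot.observe(); print('tcp px',proj('wrist',s['tool_pos'],c).round(1), s['tool_pos'].round(4))
E
python3 lens.py red,.492,.104 yellow,.5756,.2085 white,.5996,.1196
```

```text
red [306.  221.5] [298, 214, 17, 16, 202] [0.492  0.1037]
yellow [468.6  31.1] [460, 21, 18, 21, 292] [0.5765 0.2093]
white [497.8 204.4] [492, 199, 13, 12, 117] [0.6009 0.1192]
tcp px [314.4 246.6] [0.497  0.0947 0.0561]
```

Emit:
play_rows(moves=[[[0,-0.005,-0.009,0,0.3],[0,0,0,0,0.3],[0,0,0,0,0.3],[0.01,0,0,0,0.3],[0.015,0,0,0,0.3],[0.012,0,0,0,0.3],[0.007,0,0,0,0.3],[0,0,0,0,0.3],[0,0,0,0,0.3],[0,0,0,0,0.3]]])

```text
time: 5.65
tool_pos: [0.4922, 0.1051, 0.0088]
tool_rot: [1.643, 1.553, 0.071]
contact_force: [-0.0, -0.8, 1.2]
opening: 0.0596
```

```bash
python3 d.py .492 .104 .01
```

```text
t 5.65 pos [0.4922 0.1051 0.0088] down [ 0.0174  0.0012 -0.9998] jaw [ 1.    -0.     0.017] F [-0.  -0.8  1.2] open 0.0596
tool shift [-0.0012 -0.0002  0.0011]
```

Emit:
play_rows(moves=[[[-0.001,0,0.001,0,0.1],[0,0,0,0,-0.1],[0,0,0,0,-0.3],[0,0,0,0,-0.6],[0,0,0,0,-1],[0,0,0,0,-1],[-0.005,0,0,0,-1],[-0.015,0,0,0,-1],[-0.02,0,0,0,-1],[-0.02,0,0,0,-1]]], grip_force=20)

```text
time: 6.65
tool_pos: [0.4893, 0.1038, 0.0709]
tool_rot: [1.649, 1.558, 0.078]
contact_force: [0.1, -0.8, -1.2]
opening: 0.0333
```

```bash
python3 d.py .49 -.223 .10
python3 - <<'E'
from h import *
im=robot.read_camera('side');im=cv2.resize(im[120:260,180:380],None,fx=3,fy=3)
cv2.imwrite(f"pics/side2.png",im[:,:,::-1])
E
```

```text
t 6.65 pos [0.4893 0.1038 0.0709] down [ 0.0124  0.001  -0.9999] jaw [ 1.    -0.     0.012] F [ 0.1 -0.8 -1.2] open 0.0333
tool shift [-0.0294  0.0011  0.3268]
```

View pics/side2.png

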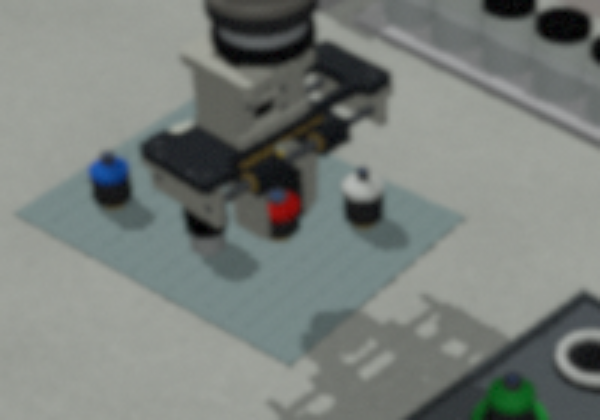

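Emit:
play_rows(moves=[[[-0.03,0,0,0,-1],[-0.03,0,0.02,0,-1],[0,0,0.035,0,-1],[0,0,0.045,0,-1],[0,0,0.05,0,-1],[0,0,0.05,0,-1],[0,0,0.04,0,-1],[0,0,0.02,0,-1],[0,0,0.01,0,-1],[0,0,0,0,-1]]])

```text
time: 7.7
tool_pos: [0.4911, -0.1748, 0.1359]
tool_rot: [1.566, 1.547, -0.001]
contact_force: [0.3, 0.7, -1.0]
opening: 0.0335
```

```bash
python3 d.py .49 -.223 .08
```

```text
t 7.7 pos [ 0.4911 -0.1748  0.1359] down [ 0.0236 -0.     -0.9997] jaw [1.    0.003 0.024] F [ 0.3  0.7 -1. ] open 0.0335
tool shift [ 0.0558 -0.0026  0.0482]
```

Emit:
play_rows(moves=[[[0,-0.001,0.02,0,-1],[0,-0.001,0.02,0,-1],[0,0,0.008,0,-1],[0,0,0,0,-1],[0.015,0,0,0,-1],[0.03,0,0,0,-1],[0.02,0,0,0,-1],[0.005,0,0,0,-1],[0,0,0,0,-1],[0,0,0,0,-1]]])

```text
time: 8.7
tool_pos: [0.4927, -0.211, 0.0645]
tool_rot: [1.756, 1.547, 0.198]
contact_force: [-0.8, -0.3, -2.3]
opening: 0.0341
```

```bash
python3 d.py .49 -.223 .021
```

```text
t 8.7 pos [ 0.4927 -0.211   0.0645] down [ 0.0233  0.0047 -0.9997] jaw [1.    0.013 0.023] F [-0.8 -0.3 -2.3] open 0.0341
tool shift [ 0.0434 -0.0038  0.0122]
```

Emit:
play_rows(moves=[[[0,-0.004,0.01,0,-1],[0,-0.001,0.004,0,-1],[0,0,0,0,-1],[0,0,0,0,-1],[0.01,0,0,0,-1],[0.01,0,0,0,-1],[0.006,0,0,0,-1],[0,0,0,0,-1],[0,0,0,0,-1],[0,0,0,0,-1]]])

```text
time: 9.7
tool_pos: [0.4892, -0.2268, 0.0383]
tool_rot: [1.657, 1.544, 0.099]
contact_force: [-0.3, -0.9, -1.3]
opening: 0.0335
```

```bash
python3 d.py .489 -.223 .021
python3 - <<'E'
from h import *
im=robot.read_camera('side');im=cv2.resize(im[200:340,310:490],None,fx=4,fy=4)
cv2.imwrite(f"pics/side3.png",im[:,:,::-1])
im=robot.read_camera('scene');im=cv2.resize(im[140:280,110:290],None,fx=4,fy=4)
cv2.imwrite(f"pics/scene3.png",im[:,:,::-1])
E
```

```text
t 9.7 pos [ 0.4892 -0.2268  0.0383] down [ 0.0265  0.0026 -0.9996] jaw [1.    0.013 0.027] F [-0.3 -0.9 -1.3] open 0.0335
tool shift [ 0.0173 -0.0006 -0.0037]
```

View pics/side3.png

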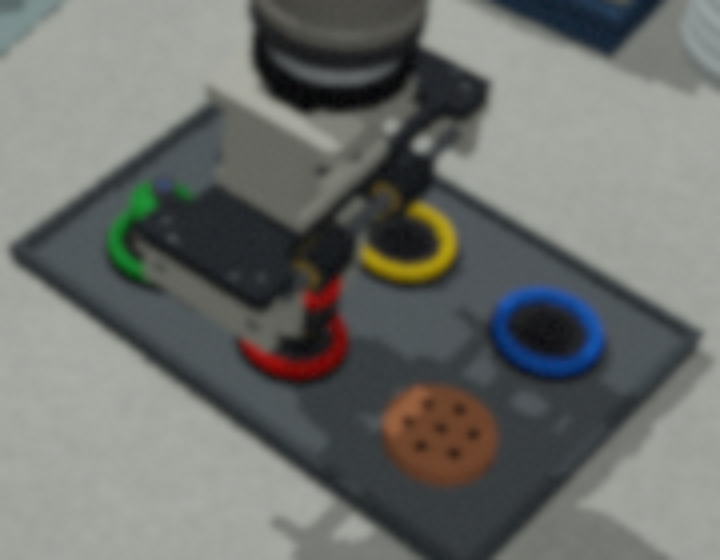

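View pics/scene3.png

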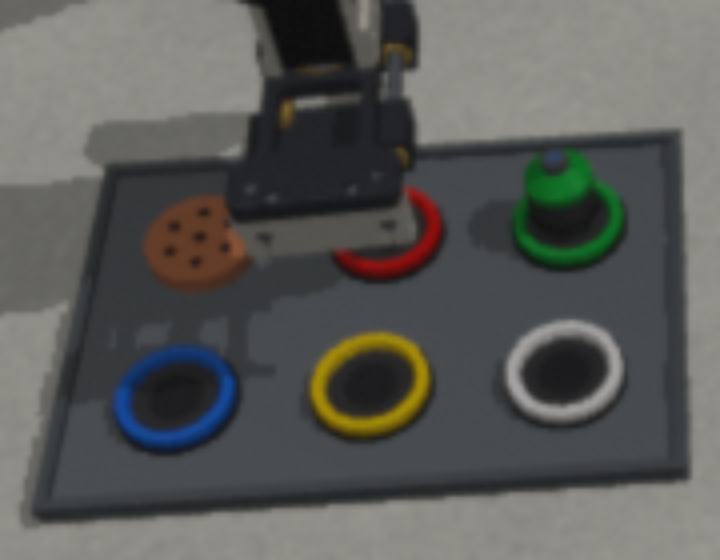

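Emit:
play_rows(moves=[[[0,-0.001,-0.004,0,-1],[0,0,0,0,-1],[0.005,0,0,0,-1],[0.005,0,0,0,-1],[0.003,0,0,0,-1],[0.002,0,0,0,-1],[0,0,0,0,-1],[0,0,0,0,-1],[0,0,0,0,-1],[0,0,0,0,-1]]])

```text
time: 10.8
tool_pos: [0.489, -0.2227, 0.0227]
tool_rot: [1.619, 1.543, 0.061]
contact_force: [-0.2, 0.8, -1.2]
opening: 0.0334
```

```bash
python3 d.py .489 -.223 .021
```

```text
t 10.8 pos [ 0.489  -0.2227  0.0227] down [ 0.0279  0.0017 -0.9996] jaw [1.    0.013 0.028] F [-0.2  0.8 -1.2] open 0.0334
tool shift [ 0.0017 -0.      0.0003]
```

Emit:
play_rows(moves=[[[0.001,0,0,0,-1],[0.001,0,0,0,-1],[0,0,0,0,-1],[0,0,0,0,-1],[0,0,0,0,-1],[0,0,0,0,-1],[0,0,0,0,-1],[0,0,0,0,-1],[0,0,0,0,-1],[0,0,0,0,-1]]])

```text
time: 11.8
tool_pos: [0.4894, -0.223, 0.0223]
tool_rot: [1.584, 1.542, 0.027]
contact_force: [-0.8, -0.9, -0.1]
opening: 0.0334
```

```bash
python3 d.py .489 -.223 .021
```

```text
t 11.8 pos [ 0.4894 -0.223   0.0223] down [ 2.920e-02  8.000e-04 -9.996e-01] jaw [0.999 0.013 0.029] F [-0.8 -0.9 -0.1] open 0.0334
tool shift [ 0.0013 -0.0004  0.    ]
```

Emit:
play_rows(moves=[[[0.001,0,0,0,-0.25],[0,0,0,0,-0.1],[0,0,0,0,0.1],[0,0,0,0,0.2],[0,0,0,0,0.2],[-0.01,0,0,0,0.2],[-0.03,0,0,0,0.2],[-0.04,0,0,0,0.2],[-0.04,0,0,0,0.3],[0,0,0,0,0.3]]])

```text
time: 12.8
tool_pos: [0.4857, -0.223, 0.1474]
tool_rot: [1.6, 1.542, 0.042]
contact_force: [0.9, -0.6, -0.1]
opening: 0.0595
```

```bash
python3 d.py .576 .209 .1
python3 - <<'E'
from h import *
im=robot.read_camera('side');im=cv2.resize(im[200:340,310:490],None,fx=4,fy=4)
cv2.imwrite(f"pics/side4.png",im[:,:,::-1])
E
```

```text
t 12.8 pos [ 0.4857 -0.223   0.1474] down [ 0.0285  0.0012 -0.9996] jaw [1.    0.013 0.029] F [ 0.9 -0.6 -0.1] open 0.0595
tool shift [ 0.0504  0.0945 -0.4308]
```

View pics/side4.png

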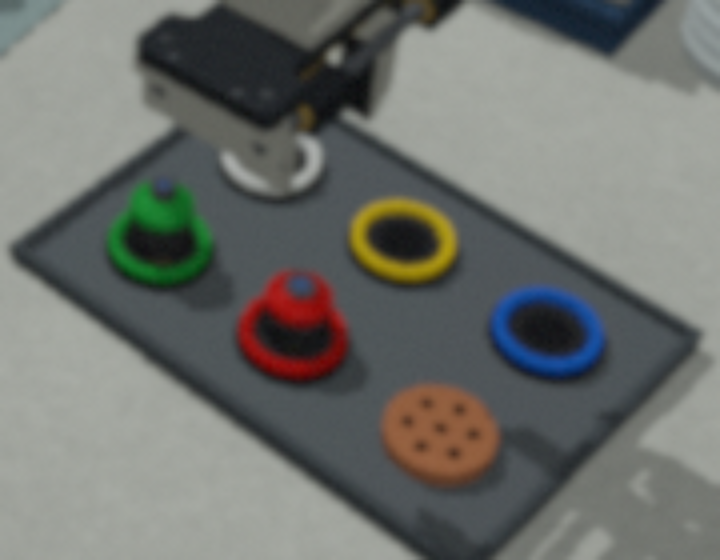

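Red stands upright in its base, cone at about (385,270) in the side view and seated like the green one. Now the white one.

Emit:
play_rows(moves=[[[0,0.01,-0.03,0,0.3],[0,0.015,-0.045,0,0.3],[0,0.017,-0.05,0,0.3],[0,0.017,-0.05,0,0.3],[0,0.017,-0.05,0,0.3],[0,0.017,-0.05,0,0.3],[0,0.013,-0.04,0,0.3],[0,0.007,-0.02,0,0.3],[0,0,0,0,0.3],[0,0,0,0,0.3]]])

```text
time: 13.85
tool_pos: [0.5875, 0.1125, 0.1395]
tool_rot: [1.845, 1.559, 0.283]
contact_force: [-0.2, 0.4, -0.3]
opening: 0.0599
```

```bash
python3 d.py .6 .119 .07;python3 lens.py yellow,.576,.209 white,.6,.119 blue,.47,.29
```

```text
t 13.85 pos [0.5875 0.1125 0.1395] down [ 0.0109  0.0032 -0.9999] jaw [1.    0.009 0.011] F [-0.2  0.4 -0.3] open 0.0599
tool shift [ 0.0697  0.0118 -0.0061]
yellow [299.3  84.6] [293, 78, 13, 14, 137] [0.5752 0.2089]
white [328.4 196.9] [324, 193, 9, 9, 58] [0.5995 0.1195]
blue [146.4 336.6] [133, 325, 29, 27, 151] [ 0.4255 -0.0229]
tcp px [314.6 247.3] [0.5874 0.1122 0.1395]
```

Emit:
play_rows(moves=[[[0.01,0.008,-0.006,0,0.3],[0.02,0.004,-0.001,0,0.3],[0.02,0,0,0,0.3],[0.01,0,0,0,0.3],[0,0,0,0,0.3],[0,0,0,0,0.3],[0,0,0,0,0.3],[0,0,0,0,0.3],[0,0,0,0,0.3],[0,0,0,0,0.3]]])

```text
time: 14.9
tool_pos: [0.6029, 0.1137, 0.0782]
tool_rot: [1.776, 1.556, 0.204]
contact_force: [-0.6, 0.2, 0.4]
opening: 0.06
```

```bash
python3 d.py .6 .119 .01;python3 lens.py yellow,.576,.209 white,.6,.119
```

```text
t 14.9 pos [0.6029 0.1137 0.0782] down [ 0.0142  0.0029 -0.9999] jaw [ 1.    -0.001  0.014] F [-0.6  0.2  0.4] open 0.06
tool shift [ 0.0682 -0.0039 -0.0051]
yellow [266.9  76.8] [259, 69, 17, 17, 220] [0.575 0.209]
white [308.8 224. ] [304, 219, 11, 11, 94] [0.5993 0.1192]
tcp px [314.8 246.8] [0.6029 0.1137 0.0783]
```

Emit:
play_rows(moves=[[[0,-0.003,-0.005,0,0.3],[0,0,-0.001,0,0.3],[0.015,0,0,0,0.3],[0.02,0,0,0,0.3],[0.02,0,0,0,0.3],[0.01,0,0,0,0.3],[0.002,0,0,0,0.3],[0,0,0,0,0.3],[0,0,0,0,0.3],[0,0,0,0,0.3]]])

```text
time: 15.95
tool_pos: [0.6026, 0.1223, 0.0126]
tool_rot: [1.741, 1.55, 0.171]
contact_force: [1.3, -0.9, 0.5]
opening: 0.0598
```

```bash
python3 d.py .6 .119 .01
```

```text
t 15.95 pos [0.6026 0.1223 0.0126] down [ 0.0205  0.0035 -0.9998] jaw [1.    0.001 0.02 ] F [ 1.3 -0.9  0.5] open 0.0598
tool shift [ 0.0026 -0.0027  0.0033]
```

Emit:
play_rows(moves=[[[0.003,-0.003,0.003,0,0.3],[0,0,0,0,0.1],[0,0,0,0,-0.1],[0,0,0,0,-0.3],[0,0,0,0,-0.6],[0,0,0,0,-1],[0,0,0,0,-1],[0,0,0,0,-1],[0,0,0,0,-1],[0,0,0,0,-1]]], grip_force=25)

```text
time: 16.95
tool_pos: [0.6001, 0.119, 0.0111]
tool_rot: [1.728, 1.548, 0.158]
contact_force: [-0.3, 0.4, 1.4]
opening: 0.0339
```

```bash
python3 d.py .586 -.134 .1
```

```text
t 16.95 pos [0.6001 0.119  0.0111] down [ 0.0228  0.0036 -0.9997] jaw [1.    0.001 0.023] F [-0.3  0.4  1.4] open 0.0339
tool shift [-0.0901 -0.0123  0.2526]
```

Emit:
play_rows(moves=[[[-0.01,0,0,0,-1],[-0.03,0,0,0,-1],[-0.04,0,0.02,0,-1],[-0.01,-0.003,0.04,0,-1],[0,-0.003,0.045,0,-1],[0,-0.003,0.05,0,-1],[0,-0.003,0.05,0,-1],[0,-0.001,0.04,0,-1],[0,0,0.02,0,-1],[0,0,0,0,-1]]])

```text
time: 17.95
tool_pos: [0.5848, -0.1542, 0.1075]
tool_rot: [1.616, 1.546, 0.051]
contact_force: [-0.5, 0.1, -2.4]
opening: 0.0335
```

```bash
python3 d.py .586 -.134 .06
```

```text
t 17.95 pos [ 0.5848 -0.1542  0.1075] down [ 0.0245  0.0013 -0.9997] jaw [1.    0.005 0.024] F [-0.5  0.1 -2.4] open 0.0335
tool shift [ 0.0475  0.0002 -0.0201]
```

Emit:
play_rows(moves=[[[0,0,-0.01,0,-1],[0.005,0,-0.01,0,-1],[0.015,0,0,0,-1],[0.015,0,0,0,-1],[0.01,0,0,0,-1],[0,0,0,0,-1],[0,0,0,0,-1],[0,0,0,0,-1],[0,0,0,0,-1],[0,0,0,0,-1]]])

```text
time: 18.95
tool_pos: [0.5862, -0.1205, 0.0626]
tool_rot: [1.717, 1.545, 0.161]
contact_force: [-0.5, 0.0, -2.8]
opening: 0.0335
```

```bash
python3 d.py .586 -.134 .022
python3 - <<'E'
from h import *
im=robot.read_camera('side');im=cv2.resize(im[180:320,310:490],None,fx=4,fy=4)
cv2.imwrite(f"pics/side5.png",im[:,:,::-1])
im=robot.read_camera('scene');im=cv2.resize(im[140:280,110:290],None,fx=4,fy=4)
cv2.imwrite(f"pics/scene5.png",im[:,:,::-1])
E
```

```text
t 18.95 pos [ 0.5862 -0.1205  0.0626] down [ 0.025   0.0041 -0.9997] jaw [1.    0.015 0.025] F [-0.5  0.  -2.8] open 0.0335
tool shift [ 0.0405 -0.0015  0.0137]
```

View pics/side5.png

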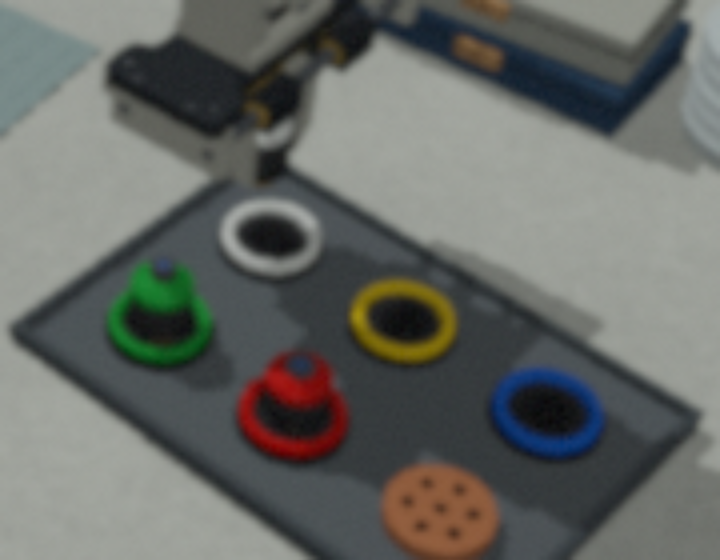

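View pics/scene5.png

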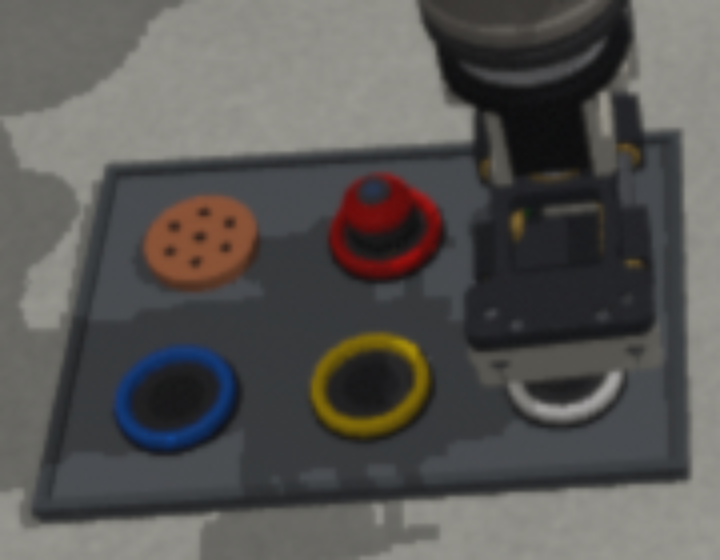

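Emit:
play_rows(moves=[[[0,0,0.01,0,-1],[0,-0.001,0.003,0,-1],[0,0,0,0,-1],[0,0,0,0,-1],[0.01,0,0,0,-1],[0.01,0,0,0,-1],[0.006,0,0,0,-1],[0,0,0,0,-1],[0,0,0,0,-1],[0,0,0,0,-1]]])

```text
time: 20.05
tool_pos: [0.5854, -0.1351, 0.0332]
tool_rot: [1.751, 1.547, 0.195]
contact_force: [0.7, 0.8, -2.9]
opening: 0.0337
```

```bash
python3 d.py .586 -.134 .022
```

```text
t 20.05 pos [ 0.5854 -0.1351  0.0332] down [ 0.0234  0.0046 -0.9997] jaw [1.    0.014 0.023] F [ 0.7  0.8 -2.9] open 0.0337
tool shift [ 0.0112  0.0004 -0.0011]
```

Emit:
play_rows(moves=[[[0.004,0,-0.001,0,-1],[0.003,0,0,0,-1],[0.001,0,0,0,-1],[0.001,0,0,0,-1],[0,0,0,0,-1],[0,0,0,0,-1],[0,0,0,0,-1],[0,0,0,0,-1],[0,0,0,0,-1],[0,0,0,0,-1]]])

```text
time: 21.05
tool_pos: [0.5864, -0.1342, 0.0246]
tool_rot: [1.704, 1.545, 0.147]
contact_force: [0.7, -0.1, -2.5]
opening: 0.0339
```

```bash
python3 d.py .586 -.134 .022
```

```text
t 21.05 pos [ 0.5864 -0.1342  0.0246] down [ 0.0256  0.0038 -0.9997] jaw [1.    0.014 0.026] F [ 0.7 -0.1 -2.5] open 0.0339
tool shift [ 0.0026 -0.0004 -0.0002]
```

Emit:
play_rows(moves=[[[0.001,0,0,0,-1],[0.001,0,0,0,-1],[0.001,0,0,0,-1],[0.001,0,0,0,-1],[0,0,0,0,-1],[0,0,0,0,-1],[0,0,0,0,-1],[0,0,0,0,-1],[0,0,0,0,-1],[0,0,0,0,-1]]])

```text
time: 22.05
tool_pos: [0.5868, -0.1343, 0.0222]
tool_rot: [1.68, 1.544, 0.123]
contact_force: [-0.2, 0.4, -0.1]
opening: 0.0333
```

```bash
python3 d.py .586 -.134 .022
```

```text
t 22.05 pos [ 0.5868 -0.1343  0.0222] down [ 0.0266  0.0033 -0.9996] jaw [1.    0.014 0.027] F [-0.2  0.4 -0.1] open 0.0333
tool shift [ 0.0002 -0.0008 -0.0003]
```

Emit:
play_rows(moves=[[[0.001,0,0,0,-0.25],[0,0,0,0,-0.1],[0,0,0,0,0.1],[0,0,0,0,0.2],[0,0,0,0,0.2],[-0.01,0,0,0,0.2],[-0.03,0,0,0,0.2],[-0.04,0,0,0,0.2],[-0.03,0,0,0,0.3],[0,0,0,0,0.3]]])

```text
time: 23.05
tool_pos: [0.584, -0.1348, 0.1371]
tool_rot: [1.671, 1.544, 0.115]
contact_force: [0.7, -0.2, 0.3]
opening: 0.0591
```

```bash
python3 d.py .5757 .209 .14
python3 - <<'E'
from h import *
im=robot.read_camera('side');im=cv2.resize(im[180:320,310:490],None,fx=4,fy=4)
cv2.imwrite(f"pics/side6.png",im[:,:,::-1])
E
```

```text
t 23.05 pos [ 0.584  -0.1348  0.1371] down [ 0.0271  0.0031 -0.9996] jaw [1.    0.014 0.027] F [ 0.7 -0.2  0.3] open 0.0591
tool shift [-0.002  -0.0034 -0.3439]
```

View pics/side6.png

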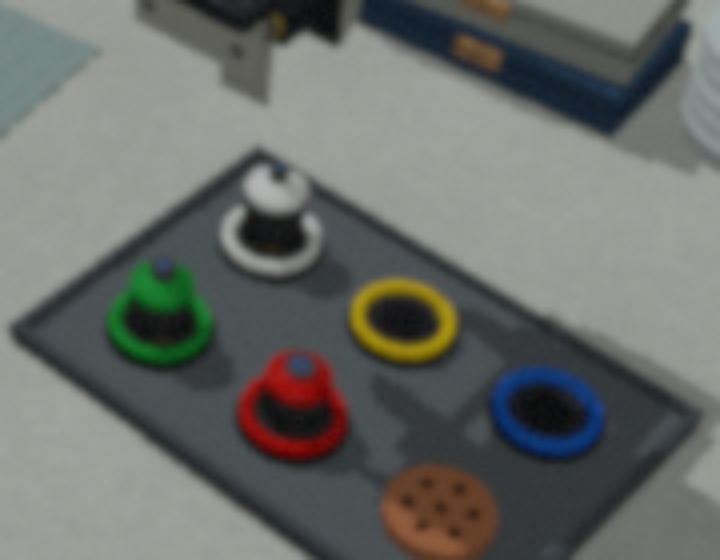

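White stands in its base, cone at about (378,226) in the side view. Now yellow.

Emit:
play_rows(moves=[[[0,0,-0.03,0,0.3],[0,0,-0.045,0,0.3],[0,0,-0.05,0,0.3],[0,0,-0.05,0,0.3],[0,0,-0.05,0,0.3],[0,0,-0.045,0,0.3],[0,0,-0.03,0,0.3],[0,0,-0.02,0,0.3],[0,0,-0.01,0,0.3],[0,0,0,0,0.3]]])

```text
time: 24.1
tool_pos: [0.5727, 0.2044, 0.1255]
tool_rot: [1.813, 1.563, 0.253]
contact_force: [0.1, 0.2, -0.1]
opening: 0.0597
```

```bash
python3 d.py .5755 .209 .065;python3 lens.py yellow,.576,.209 blue,.47,.29
```

```text
t 24.1 pos [0.5727 0.2044 0.1255] down [ 0.0079  0.002  -1.    ] jaw [1.    0.01  0.008] F [ 0.1  0.2 -0.1] open 0.0597
tool shift [ 0.0605  0.0024 -0.0044]
yellow [317.5 202.3] [312, 197, 12, 12, 114] [0.5753 0.208 ]
blue [175.5  88.3] [168, 82, 19, 15, 148] [0.4708 0.2954]
tcp px [314.7 248.1] [0.5727 0.2036 0.1254]
```

Emit:
play_rows(moves=[[[0.01,0.002,-0.005,0,0.3],[0.02,0,0,0,0.3],[0.015,0,0,0,0.3],[0.005,0,0,0,0.3],[0,0,0,0,0.3],[0,0,0,0,0.3],[0,0,0,0,0.3],[0,0,0,0,0.3],[0,0,0,0,0.3],[0,0,0,0,0.3]]])

```text
time: 25.15
tool_pos: [0.5778, 0.2023, 0.0736]
tool_rot: [1.669, 1.561, 0.099]
contact_force: [0.2, -0.5, 0.3]
opening: 0.0599
```

```bash
python3 d.py .5754 .2085 .01;python3 lens.py yellow,.576,.209 blue,.47,.29; python3 -c "
from h import *
cv2.imwrite('pics/w7.png',robot.read_camera('wrist')[:,:,::-1])"
```

```text
t 25.15 pos [0.5778 0.2023 0.0736] down [ 0.01    0.001  -0.9999] jaw [1.    0.001 0.01 ] F [ 0.2 -0.5  0.3] open 0.0599
tool shift [ 0.0636 -0.003  -0.0061]
yellow [310.6 221.4] [304, 215, 14, 14, 163] [0.5752 0.2079]
blue [122.2  81.7] [112, 75, 27, 15, 120] [0.4699 0.2937]
tcp px [314.8 246.8] [0.5778 0.2024 0.0736]
```

View pics/w7.png

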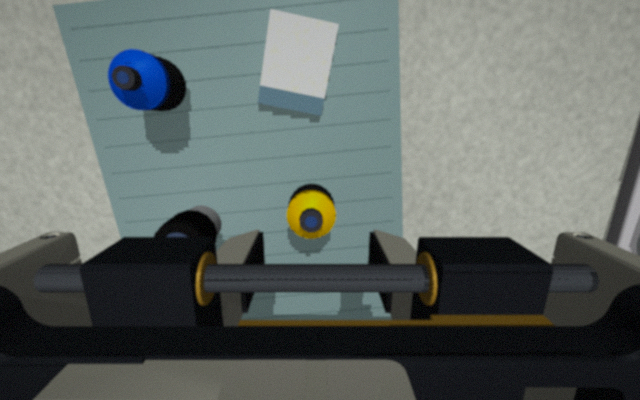

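Emit:
play_rows(moves=[[[0,-0.003,-0.005,0,0.3],[0,0,0,0,0.3],[0.015,0,0,0,0.3],[0.02,0,0,0,0.3],[0.018,0,0,0,0.3],[0.009,0,0,0,0.3],[0,0,0,0,0.3],[0,0,0,0,0.3],[0,0,0,0,0.3],[0,0,0,0,0.3]]])

```text
time: 26.25
tool_pos: [0.5766, 0.2096, 0.0125]
tool_rot: [1.715, 1.556, 0.147]
contact_force: [-0.8, 0.2, -0.0]
opening: 0.0596
```

```bash
python3 d.py .5754 .208 .01
```

```text
t 26.25 pos [0.5766 0.2096 0.0125] down [ 0.015   0.0022 -0.9999] jaw [1.    0.003 0.015] F [-0.8  0.2 -0. ] open 0.0596
tool shift [ 0.0025 -0.0012  0.0016]
```

Emit:
play_rows(moves=[[[0.002,-0.001,0.001,0,0.3],[0,0,0,0,0.1],[0,0,0,0,-0.1],[0,0,0,0,-0.3],[0,0,0,0,-0.6],[0,0,0,0,-1],[0,0,0,0,-1],[0,0,0,0,-1],[0,0,0,0,-1],[0,0,0,0,-1]]])

```text
time: 27.25
tool_pos: [0.5764, 0.2087, 0.012]
tool_rot: [1.727, 1.553, 0.158]
contact_force: [0.0, -0.2, 0.2]
opening: 0.0337
```

```bash
python3 d.py .582 -.2265 .12
```

```text
t 27.25 pos [0.5764 0.2087 0.012 ] down [ 0.0176  0.0028 -0.9998] jaw [1.    0.003 0.018] F [ 0.  -0.2  0.2] open 0.0337
tool shift [-0.1091  0.0064  0.4349]
```

Emit:
play_rows(moves=[[[-0.01,0,0,0,-1],[-0.03,0,0,0,-1],[-0.04,0,0,0,-1],[-0.03,0,0.01,0,-1],[-0.01,0,0.03,0,-1],[0,0.001,0.045,0,-1],[0,0.001,0.045,0,-1],[0,0.001,0.03,0,-1],[0,0,0.015,0,-1],[0,0,0,0,-1]]])

```text
time: 28.25
tool_pos: [0.5779, 0.0281, 0.1425]
tool_rot: [1.632, 1.549, 0.067]
contact_force: [0.1, 0.2, -0.7]
opening: 0.0335
```

```bash
python3 d.py .582 -.2265 .12
python3 - <<'E'
from h import *
im=robot.read_camera('side')
cv2.imwrite(f"pics/side8.png",im[:,:,::-1])
E
```

```text
t 28.25 pos [0.5779 0.0281 0.1425] down [ 0.0221  0.0015 -0.9998] jaw [1.    0.006 0.022] F [ 0.1  0.2 -0.7] open 0.0335
tool shift [0.0222 0.0021 0.2547]
```

View pics/side8.png

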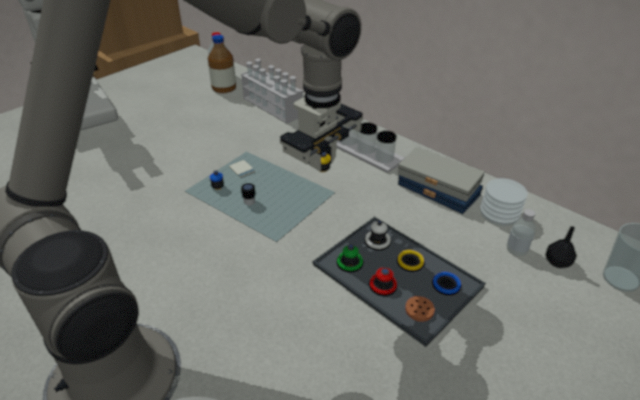

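Yellow is in the gripper at (326,158). Red, white, green and the eyepiece all stand.

Emit:
play_rows(moves=[[[0,0,0.02,0,-1],[0,0,0.035,0,-1],[0,0,0.045,0,-1],[0,0,0.05,0,-1],[0,0.001,0.04,0,-1],[0,0.001,0.025,0,-1],[0,0,0.015,0,-1],[0,0,0.01,0,-1],[0,0,0,0,-1],[0,0,0,0,-1]]])

```text
time: 29.3
tool_pos: [0.5853, -0.2044, 0.1432]
tool_rot: [1.846, 1.546, 0.297]
contact_force: [-0.0, 0.7, -1.0]
opening: 0.0335
```

```bash
python3 d.py .582 -.2265 .06
```

```text
t 29.3 pos [ 0.5853 -0.2044  0.1432] down [ 0.0233  0.0071 -0.9997] jaw [0.999 0.022 0.023] F [-0.   0.7 -1. ] open 0.0335
tool shift [ 0.0829 -0.0058  0.0226]
```

Emit:
play_rows(moves=[[[0,-0.003,0.012,0,-1],[0.005,-0.002,0.009,0,-1],[0.02,0,0,0,-1],[0.03,0,0,0,-1],[0.02,0,0,0,-1],[0.005,0,0,0,-1],[0,0,0,0,-1],[0,0,0,0,-1],[0,0,0,0,-1],[0,0,0,0,-1]]])

```text
time: 30.3
tool_pos: [0.5841, -0.2256, 0.0633]
tool_rot: [1.706, 1.542, 0.162]
contact_force: [-1.0, -0.2, -1.3]
opening: 0.0331
```

```bash
python3 d.py .582 -.2265 .023
```

```text
t 30.3 pos [ 0.5841 -0.2256  0.0633] down [ 0.0283  0.0046 -0.9996] jaw [0.999 0.027 0.028] F [-1.  -0.2 -1.3] open 0.0331
tool shift [ 0.0402 -0.0033  0.001 ]
```

Emit:
play_rows(moves=[[[0,-0.003,0.001,0,-1],[0.01,0,0,0,-1],[0.012,0,0,0,-1],[0.007,0,0,0,-1],[0.003,0,0,0,-1],[0,0,0,0,-1],[0,0,0,0,-1],[0,0,0,0,-1],[0,0,0,0,-1],[0,0,0,0,-1]]])

```text
time: 31.3
tool_pos: [0.5825, -0.2269, 0.0296]
tool_rot: [1.663, 1.54, 0.119]
contact_force: [-0.1, -0.3, -0.9]
opening: 0.0333
```

```bash
python3 d.py .582 -.2265 .023
```

```text
t 31.3 pos [ 0.5825 -0.2269  0.0296] down [ 0.0302  0.0036 -0.9995] jaw [0.999 0.027 0.03 ] F [-0.1 -0.3 -0.9] open 0.0333
tool shift [ 0.0066 -0.0007 -0.0004]
```

Emit:
play_rows(moves=[[[0.002,0,0,0,-1],[0.002,0,0,0,-1],[0.001,0,0,0,-1],[0.001,0,0,0,-1],[0.001,0,0,0,-1],[0,0,0,0,-1],[0,0,0,0,-1],[0,0,0,0,-1],[0,0,0,0,-1],[0,0,0,0,-1]]])

```text
time: 32.3
tool_pos: [0.5832, -0.2271, 0.0232]
tool_rot: [1.633, 1.539, 0.089]
contact_force: [-0.6, 0.6, -0.3]
opening: 0.0338
```

```bash
python3 d.py .582 -.2265 .023
```

```text
t 32.3 pos [ 0.5832 -0.2271  0.0232] down [ 0.0316  0.0028 -0.9995] jaw [0.999 0.027 0.032] F [-0.6  0.6 -0.3] open 0.0338
tool shift [ 0.0001 -0.0011 -0.0006]
```

Emit:
play_rows(moves=[[[0.001,0,0,0,-1],[0,0,0,0,-0.25],[0,0,0,0,0],[0,0,0,0,0.2],[0,0,0,0,0.2],[-0.01,0,0,0,0.2],[-0.03,0,0,0,0.2],[-0.04,0,0,0,0.2],[-0.04,0,0,0,0.3],[0,0,0,0,0.3]]])

```text
time: 33.3
tool_pos: [0.5791, -0.2275, 0.1483]
tool_rot: [1.65, 1.54, 0.106]
contact_force: [0.9, -0.1, 0.1]
opening: 0.0594
```

```bash
python3 d.py .47 .2915 .14
python3 - <<'E'
from h import *
im=robot.read_camera('side');im=cv2.resize(im[180:320,310:490],None,fx=4,fy=4)
cv2.imwrite(f"pics/side9.png",im[:,:,::-1])
E
```

```text
t 33.3 pos [ 0.5791 -0.2275  0.1483] down [ 0.0306  0.0032 -0.9995] jaw [0.999 0.027 0.031] F [ 0.9 -0.1  0.1] open 0.0594
tool shift [ 0.0067 -0.0954 -0.5217]
```

View pics/side9.png

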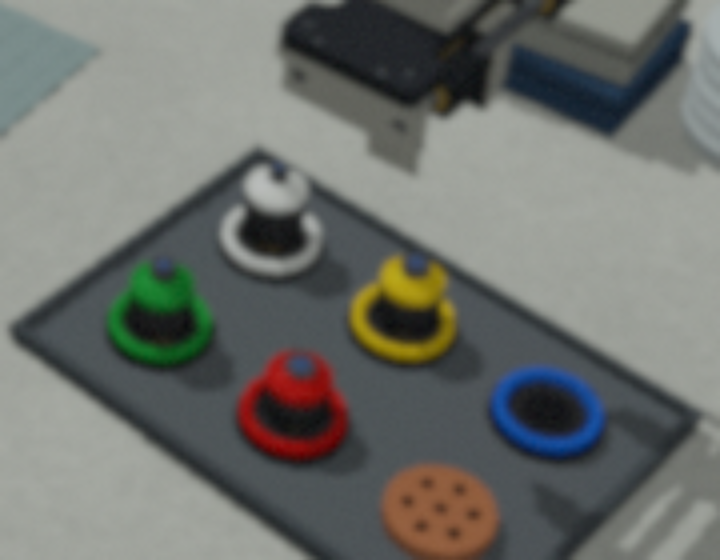

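Yellow stands in its base, cone at about (413,250). Now blue, in two legs.

Emit:
play_rows(moves=[[[0,0,-0.03,0,0.3],[0,-0.006,-0.045,0,0.3],[0,-0.01,-0.05,0,0.3],[0,-0.01,-0.05,0,0.3],[0,-0.01,-0.05,0,0.3],[0,-0.01,-0.05,0,0.3],[0,-0.01,-0.045,0,0.3],[0,-0.006,-0.03,0,0.3],[0,0,-0.015,0,0.3],[0,0,0,0,0.3]]])

```text
time: 34.35
tool_pos: [0.5, 0.1411, 0.1386]
tool_rot: [1.862, 1.554, 0.315]
contact_force: [0.3, -0.2, -0.5]
opening: 0.0597
```

```bash
python3 d.py .47 .2915 .14; python3 lens.py blue,.47,.29;python3 -c "
from h import *
cv2.imwrite('pics/w10.png',robot.read_camera('wrist')[:,:,::-1])"
```

```text
t 34.35 pos [0.5    0.1411 0.1386] down [ 0.0156  0.0051 -0.9999] jaw [1.    0.023 0.016] F [ 0.3 -0.2 -0.5] open 0.0597
tool shift [-0.0011 -0.0265 -0.1511]
blue [279.1   4.2] [272, 0, 15, 8, 24] [0.4722 0.2909]
tcp px [314.6 248.2] [0.5    0.1402 0.1385]
```

View pics/w10.png

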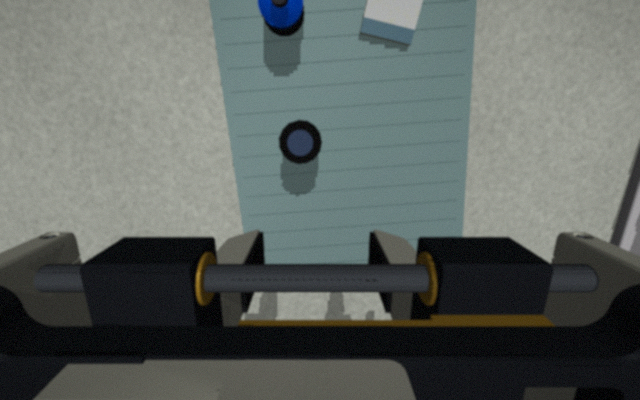

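Emit:
play_rows(moves=[[[0,-0.005,-0.02,0,0.3],[0,-0.01,-0.04,0,0.3],[0,-0.01,-0.04,0,0.3],[0,-0.003,-0.03,0,0.3],[0,0,-0.01,0,0.3],[0,0,0,0,0.3],[0,0,0,0,0.3],[0,0,0,0,0.3],[0,0,0,0,0.3],[0,0,0,0,0.3]]])

```text
time: 35.45
tool_pos: [0.4738, 0.269, 0.1363]
tool_rot: [1.509, 1.558, -0.058]
contact_force: [-0.1, -0.1, 0.8]
opening: 0.0598
```

```bash
python3 d.py .47 .2915 .07; python3 -c "
from h import *
im=robot.read_camera('wrist')
cv2.imwrite('pics/w11.png',cv2.resize(im[130:280,230:400,::-1],None,fx=4,fy=4,interpolation=cv2.INTER_NEAREST))
for p in [(303,194)]: print(atz('wrist',p,.052).round(4))
print(proj('wrist',[.47,.2915,.052]))"
```

```text
t 35.45 pos [0.4738 0.269  0.1363] down [ 1.290e-02 -7.000e-04 -9.999e-01] jaw [1.    0.004 0.013] F [-0.1 -0.1  0.8] open 0.0598
tool shift [ 0.0662 -0.0045 -0.0226]
[0.4647 0.2782 0.052 ]
[309.29529386 178.45129099]
```

View pics/w11.png

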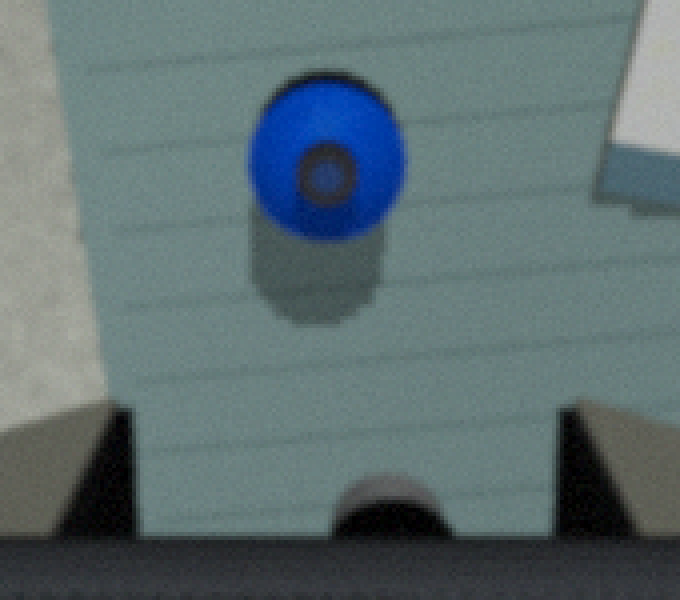

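Emit:
play_rows(moves=[[[0,-0.002,-0.015,0,0.3],[0.01,0,-0.01,0,0.3],[0.02,0,0,0,0.3],[0.02,0,0,0,0.3],[0.008,0,0,0,0.3],[0,0,0,0,0.3],[0,0,0,0,0.3],[0,0,0,0,0.3],[0,0,0,0,0.3],[0,0,0,0,0.3]]])

```text
time: 36.5
tool_pos: [0.473, 0.3004, 0.0767]
tool_rot: [1.678, 1.554, 0.113]
contact_force: [-0.4, -1.2, 0.5]
opening: 0.0595
```

```bash
python3 d.py .472 .2955 .01; python3 -c "
from h import *
im=robot.read_camera('wrist')
cv2.imwrite('pics/w12.png',cv2.resize(im[130:280,230:400,::-1],None,fx=4,fy=4,interpolation=cv2.INTER_NEAREST))
for p in [(300,200),(320,230)]: print(p,atz('wrist',p,.052).round(4))
print(proj('wrist',[.472,.2955,.052]))"
```

```text
t 36.5 pos [0.473  0.3004 0.0767] down [ 0.017   0.0019 -0.9999] jaw [1.    0.006 0.017] F [-0.4 -1.2  0.5] open 0.0595
tool shift [ 0.0667 -0.0022  0.005 ]
(300, 200) [0.464  0.3215 0.052 ]
(320, 230) [0.4769 0.301  0.052 ]
[312.46773589 237.76759627]
```

View pics/w12.png

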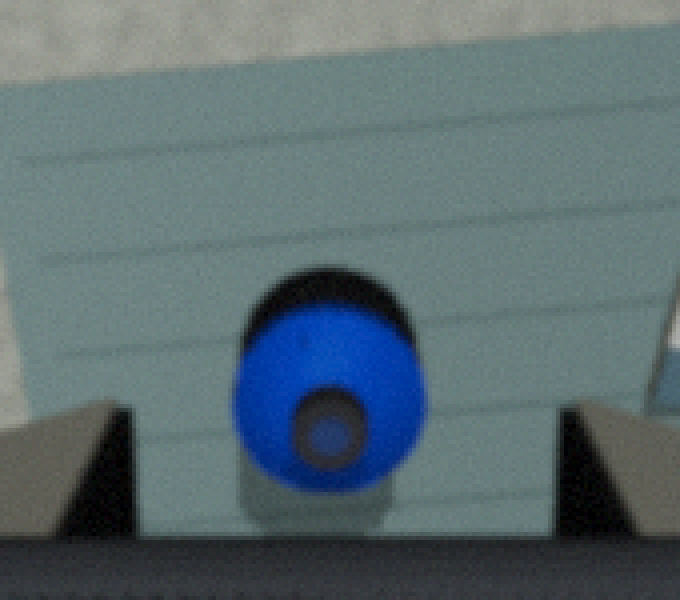

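Emit:
play_rows(moves=[[[0,-0.002,0.004,0,0.3],[0,0,0,0,0.3],[0.015,0,0,0,0.3],[0.02,0,0,0,0.3],[0.02,0,0,0,0.3],[0.01,0,0,0,0.3],[0,0,0,0,0.3],[0,0,0,0,0.3],[0,0,0,0,0.3],[0,0,0,0,0.3]]])

```text
time: 37.55
tool_pos: [0.4748, 0.2965, 0.0139]
tool_rot: [1.773, 1.546, 0.207]
contact_force: [0.3, 0.9, 0.4]
opening: 0.0601
```

```bash
python3 d.py .472 .2955 .011
```

```text
t 37.55 pos [0.4748 0.2965 0.0139] down [ 0.024   0.005  -0.9997] jaw [1.    0.004 0.024] F [0.3 0.9 0.4] open 0.0601
tool shift [ 0.0028 -0.0029  0.001 ]
```

Emit:
play_rows(moves=[[[0.003,-0.003,0.001,0,0.3],[0,0,0,0,0.1],[0,0,0,0,-0.1],[0,0,0,0,-0.3],[0,0,0,0,-0.6],[0,0,0,0,-1],[0,0,0,0,-1],[0,0,0,0,-1],[0,0,0,0,-1],[0,0,0,0,-1]]])

```text
time: 38.55
tool_pos: [0.4722, 0.2958, 0.0121]
tool_rot: [1.795, 1.544, 0.229]
contact_force: [-0.3, -0.1, -0.3]
opening: 0.0337
```

```bash
python3 d.py .5785 -.3187 .14
```

```text
t 38.55 pos [0.4722 0.2958 0.0121] down [ 0.0262  0.0061 -0.9996] jaw [1.    0.004 0.026] F [-0.3 -0.1 -0.3] open 0.0337
tool shift [-0.1288  0.1068  0.6142]
```

Emit:
play_rows(moves=[[[-0.01,0,0,0,-1],[-0.03,0,0,0,-1],[-0.04,0,0,0,-1],[-0.03,0,0.01,0,-1],[-0.01,0.004,0.03,0,-1],[0,0.007,0.045,0,-1],[0,0.008,0.045,0,-1],[0,0.008,0.045,0,-1],[0,0.008,0.04,0,-1],[0,0.006,0.03,0,-1]]])

```text
time: 39.55
tool_pos: [0.5119, 0.0458, 0.1422]
tool_rot: [1.751, 1.539, 0.194]
contact_force: [0.1, 0.8, -1.1]
opening: 0.033
```

```bash
python3 d.py .5785 -.3187 .14
```

```text
t 39.55 pos [0.5119 0.0458 0.1422] down [ 0.0308  0.0061 -0.9995] jaw [0.999 0.013 0.031] F [ 0.1  0.8 -1.1] open 0.033
tool shift [0.002  0.0616 0.3654]
```

Emit:
play_rows(moves=[[[0,0.007,0.03,0,-1],[0,0.009,0.045,0,-1],[0,0.009,0.05,0,-1],[0,0.009,0.05,0,-1],[0,0.009,0.05,0,-1],[0,0.008,0.045,0,-1],[0,0.006,0.03,0,-1],[0,0.003,0.015,0,-1],[0,0,0.005,0,-1],[0,0,0,0,-1]]])

```text
time: 40.55
tool_pos: [0.5742, -0.2859, 0.1473]
tool_rot: [1.69, 1.536, 0.127]
contact_force: [0.1, 1.1, -1.3]
opening: 0.0339
```

```bash
python3 d.py .5785 -.3187 .06
```

```text
t 40.55 pos [ 0.5742 -0.2859  0.1473] down [ 0.034   0.0043 -0.9994] jaw [0.999 0.008 0.034] F [ 0.1  1.1 -1.3] open 0.0339
tool shift [0.0872 0.0011 0.0332]
```

Emit:
play_rows(moves=[[[0,0,0.015,0,-1],[0,0,0.012,0,-1],[0.01,0,0.003,0,-1],[0.025,0,0,0,-1],[0.025,0,0,0,-1],[0.015,0,0,0,-1],[0.003,0,0,0,-1],[0,0,0,0,-1],[0,0,0,0,-1],[0,0,0,0,-1]]])

```text
time: 41.55
tool_pos: [0.5778, -0.3141, 0.0664]
tool_rot: [1.7, 1.536, 0.142]
contact_force: [1.2, -0.7, -1.4]
opening: 0.0336
```

```bash
python3 d.py .5785 -.3187 .0235
```

```text
t 41.55 pos [ 0.5778 -0.3141  0.0664] down [ 0.0346  0.0049 -0.9994] jaw [0.999 0.012 0.035] F [ 1.2 -0.7 -1.4] open 0.0336
tool shift [ 0.0429 -0.0008  0.0048]
```

Emit:
play_rows(moves=[[[0,-0.001,0.004,0,-1],[0.01,-0.001,0,0,-1],[0.012,0,0,0,-1],[0.008,0,0,0,-1],[0.004,0,0,0,-1],[0,0,0,0,-1],[0,0,0,0,-1],[0,0,0,0,-1],[0,0,0,0,-1],[0,0,0,0,-1]]])

```text
time: 42.55
tool_pos: [0.5778, -0.319, 0.0312]
tool_rot: [1.638, 1.533, 0.08]
contact_force: [0.4, 0.3, -1.3]
opening: 0.0337
```

```bash
python3 d.py .5785 -.3187 .0235;  python3 - <<'E'
from h import *
im=robot.read_camera('side');im=cv2.resize(im[200:340,340:520],None,fx=4,fy=4)
cv2.imwrite(f"pics/side13.png",im[:,:,::-1])
E
```

```text
t 42.55 pos [ 0.5778 -0.319   0.0312] down [ 0.0373  0.003  -0.9993] jaw [0.999 0.013 0.037] F [ 0.4  0.3 -1.3] open 0.0337
tool shift [ 0.0077  0.0004 -0.0003]
```

View pics/side13.png

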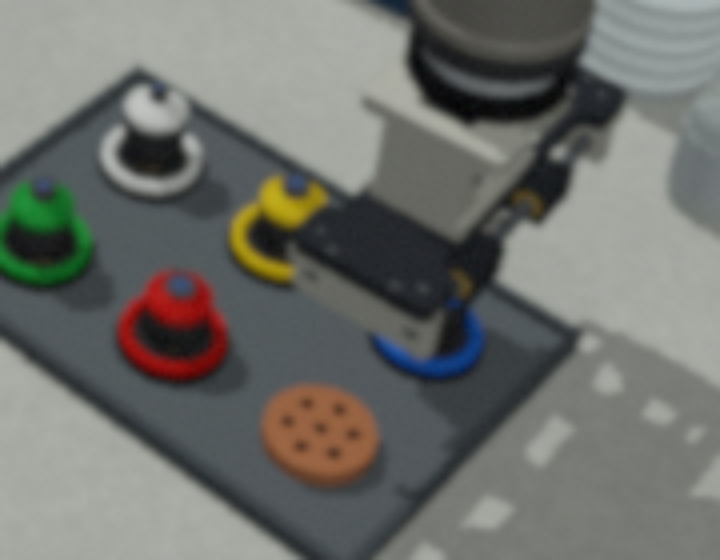

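Emit:
play_rows(moves=[[[0.003,0,0,0,-1],[0.002,0,0,0,-1],[0.001,0,0,0,-1],[0.001,0,0,0,-1],[0.001,0,0,0,-1],[0,0,0,0,-1],[0,0,0,0,-1],[0,0,0,0,-1],[0,0,0,0,-1],[0,0,0,0,-1]]])

```text
time: 43.6
tool_pos: [0.5784, -0.3191, 0.0233]
tool_rot: [1.619, 1.532, 0.061]
contact_force: [-0.3, 0.4, -0.8]
opening: 0.0335
```

```bash
python3 d.py .5785 -.3187 .0235
```

```text
t 43.6 pos [ 0.5784 -0.3191  0.0233] down [ 0.0382  0.0023 -0.9993] jaw [0.999 0.013 0.038] F [-0.3  0.4 -0.8] open 0.0335
tool shift [-0.0002  0.0001 -0.0004]
```

Emit:
play_rows(moves=[[[0.001,0,0,0,-1],[0,0,0,0,-0.25],[0,0,0,0,0],[0,0,0,0,0.2],[0,0,0,0,0.2],[-0.01,0,0,0,0.2],[-0.03,0,0,0,0.2],[-0.04,0,0,0,0.2],[-0.04,0,0,0,0.3],[-0.03,0,0,0,0.3]]])

```text
time: 44.6
tool_pos: [0.5708, -0.3182, 0.175]
tool_rot: [1.791, 1.539, 0.233]
contact_force: [0.5, -0.7, -0.3]
opening: 0.0596
```

Emit:
play_rows(moves=[[[-0.04,0,0,0,0.3],[-0.03,0,0.01,0,0.3],[0,0,0.02,0,0.3],[0,0,0.01,0,0.3],[0,0,0,0,0.3],[0,0,0,0,0.3],[0,0,0,0,0.3],[0,0,0,0,0.3],[0,0,0,0,0.3],[0,0,0,0,0.3]]])

```text
time: 45.6
tool_pos: [0.5695, -0.3572, 0.2561]
tool_rot: [1.637, 1.532, 0.081]
contact_force: [-1.0, -0.9, -0.1]
opening: 0.0595
```

```bash
python3 d.py .5785 -.3187 .25;  python3 - <<'E'
from h import *
import lens
B=dict(red=(.489,-.223),yellow=(.582,-.2265),blue=(.5785,-.3187),white=(.5855,-.1345))
c=robot.get_calibration('wrist');w=robot.read_camera('wrist')
for k,b in B.items():
    try: print(k,b,lens.lens(k,b,w,c,z0=.013))
    except Exception as e: print(k,e)
for cam in('side','scene'):
    for l in('objective_green','eyepiece'):
        r=robot.spot_in(cam,l); print(cam,l,[(np.round(x['point'],1).tolist(),round(x['score'],2)) for x in r[:2]])
im=robot.read_camera('side');cv2.imwrite(f"pics/side14.png",cv2.resize(im[160:330,180:500],None,fx=2.5,fy=2.5)[:,:,::-1])
im=robot.read_camera('scene');cv2.imwrite(f"pics/scene14.png",cv2.resize(im[130:280,110:530],None,fx=1.9,fy=1.9)[:,:,::-1])
cv2.imwrite(f"pics/w14.png",w[:,:,::-1])
E
```

```text
t 45.6 pos [ 0.5695 -0.3572  0.2561] down [ 0.0385  0.0031 -0.9993] jaw [0.999 0.015 0.039] F [-1.  -0.9 -0.1] open 0.0595
tool shift [ 0.0066  0.0093 -0.0383]
red (0.489, -0.223) (array([237.9,  56.2]), [233, 51, 11, 11, 85], array([ 0.4899, -0.2223]))
yellow (0.582, -0.2265) (array([323.2,  61.5]), [319, 57, 9, 10, 73], array([ 0.5842, -0.227 ]))
blue (0.5785, -0.3187) (array([317.7, 146.9]), [313, 142, 10, 10, 73], array([ 0.5793, -0.3195]))
white (0.5855, -0.1345) (array([327.7, 141.7]), [313, 119, 26, 47, 116], array([ 0.5905, -0.3132]))
side objective_green [([350.0, 253.8], 0.59)]
side eyepiece [([245.0, 191.0], 0.87)]
scene objective_green []
scene eyepiece [([408.0, 175.8], 0.86)]
```

View pics/side14.png

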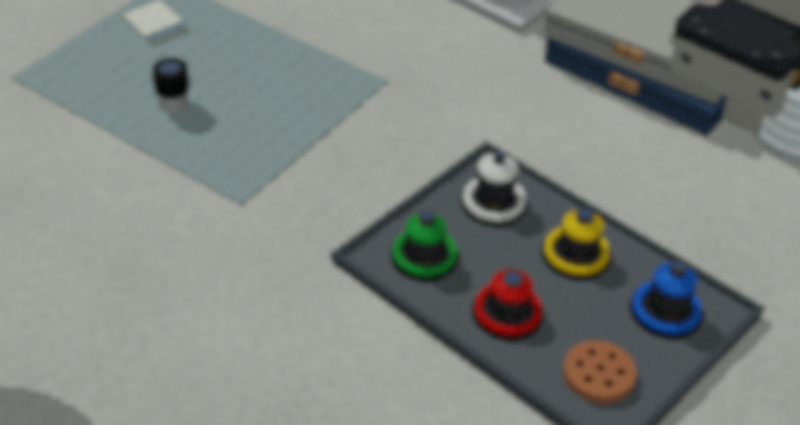

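View pics/scene14.png

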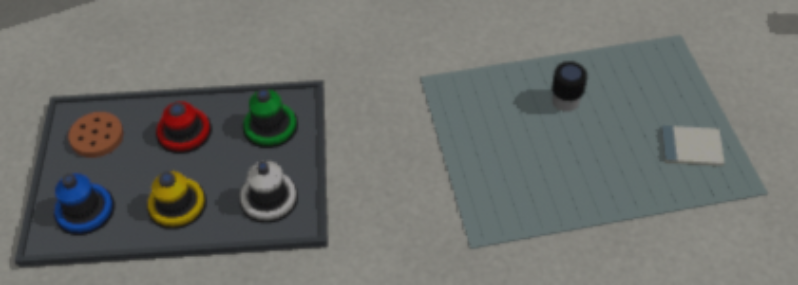

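View pics/w14.png

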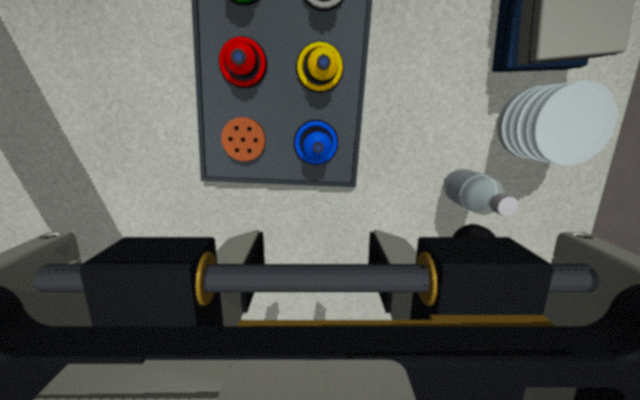

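The side, scene and wrist views show all four objectives upright in their own bases. The measured lens centres of red, yellow and blue are within about 2.5 mm of the base centres. The green objective and the eyepiece are at their starting positions. I'll hand in.

```bash
python3 -c "
from cell import robot
print(robot.hand_in())"
```

```text
the job is handed in; nothing more can be done
None
```

I set all four objectives (red, white, yellow, blue) down in the can bases of their own colour and handed the job in at about 46 s. The hand-in gives no verdict.

**What the last checks showed:**
- **Red, yellow and blue:** by wrist camera, the lens centres sit about 1, 2 and 1 mm from the base centres.
- **White:** it was out of the wrist view, so the automatic lens reading there was false and I ignored it. It stands upright in its base in the side and scene pictures. The tool was within about 1 mm of the base centre when it let go.
- **Green objective and eyepiece:** both stand where they started. The scene network missed the green objective in the last look, but it is clear in the picture and the side network found it. The repeat readings of these two moved by no more than about 4 pixels.
- **Tool tilt:** it drifted slowly to about 0.04 rad over the run, but the objectives stand upright since release. The gripper is clear of everything.

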